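# Tip the slide holder face up onto the light panel

### The job

Take the slide holder (the plate with the window and two raised clips) out of the lipped drying rack and stand it gently on one of its long edges on the light panel, letting go so that it stands by itself for a moment. Then tip it over with a light push, not forcing it down, so that it comes to lie flat with its clips facing up, roughly centred on the glass and square with the panel, long side along long side. Leave the blank plate in the rack and everything else where it is.

Things in the scene. Friction and masses are not known exactly. Their poses are not given: they have to be found in the camera images.
- insert_center (a point): Slide holder, the part to move: aluminium plate 80 x 110 x 10 mm (own x, y, z), with a window 28 x 70 mm (x, y) through its middle. Point: centre of the 10 mm plate. +z: its upper face, with two raised clips 36 x 8 x 4 mm (x, y, height) at y = +47 and -47 mm; the other face is plain. At the start x points down the rack's slope and z out of the rack's open front.
- blank_center (a point): Blank aluminium plate, 80 x 110 x 10 mm, with neither window nor clips, in the rack's other slot; point and axes as for the slide holder. Not to be moved.
- rack: Fixed steel drying rack 290 mm long (own y), 90 mm deep, origin under its centre, x out of its open front, z up. Two slots at y = +75 and -75 mm; either may hold the slide holder. The plates stand in them on a 110 mm edge, leaning back 0.35 rad from vertical (top towards -x), lower edge 35 mm and top edge about 113 mm above the bench.
- rack_slots (a point): On the rack, mid-way between the slots, at the height of the plates' lower edge; axes as the rack. A backrest supports a plate's lower 32 mm; its foot is behind a front lip reaching 14 mm up the slope, 5 mm in front of it. Pulled straight up, a plate drags on the lip; drawn up along the slope, or lifted and tilted back, it comes free.
- panel: Fixed light panel on an adjustable stand: level grey housing 200 x 220 mm (own x, y) with a white glass top of 190 x 210 mm, rigid. Origin: on the bench under its centre, z up. The glass may be set anywhere from 24 to 64 mm above the bench; this reading does not tell the height: look or feel for it.
- oil_bottle: Bystander: small amber glass bottle, 30 mm across, 60 mm tall; origin at the centre of its underside.
- beaker: Bystander: small glass beaker, 56 mm across, 65 mm tall; origin at the centre of its underside.
- dish: Bystander: shallow clear dish, 90 mm across, 15 mm tall; origin at the centre of its underside.
- slide_box: Bystander: closed grey slide box 90 x 60 x 32 mm; origin at the centre of its underside.
- jar: Bystander: capped glass jar, 52 mm across, 70 mm tall; origin at the centre of its underside.
- brush: Bystander: small cleaning brush, 150 mm long, lying down; origin at the centre of its underside (near the middle of its length).
- insert: The slide holder as a body, axes as above; origin at the centre of its plain face. Weighs 0.14 to 0.28 kg. Its edges are square: it can stand on a 110 mm edge, but topples when it leans more than about 7 degrees, pivoting on the lower edge on the side it falls to.
There are look-alikes about, which are no part of the job. Leave any purple or red look-alike of the insert alone.

How it is judged:
On the way:
1. the slide holder stands upright by itself on a long edge on the light panel, released (within 4 degrees of vertical, its centre within 100 mm of the panel's centre) (angle between insert_center's own z axis and vertical between 1.5 and 1.64 rad and (angle between insert_center's own x axis and vertical below 0.07 rad or angle between insert_center's own x axis and vertical above 3.07 rad) and height (world z) of insert_center between 0.06 and 0.108 m and horizontal distance between insert_center and panel below 0.1 m and contact force between insert and the fingers below 0.05 N and linear speed of insert below 0.02 m/s and angular speed of insert below 0.2 rad/s), for 0.3 s.
At the end, for the whole second after the job is handed in: the slide holder lies flat (within 4.5 degrees) on the light panel, clips up, at rest, its centre within 35 mm of the panel's centre and its long side within 17 degrees of the panel's long side (angle between insert_center's own z axis and vertical below 0.08 rad and height (world z) of insert_center between 0.025 and 0.073 m and horizontal distance between insert_center and panel below 0.035 m and angle between the y axis of insert_center and the y axis of panel, either way round below 0.3 rad and linear speed of insert below 0.02 m/s); the robot touches nothing.
It fails at once if a bystander or the blank plate is displaced by more than 20 mm (distance of any of oil_bottle, beaker, dish, slide_box, jar, brush, blank_center from where it was at the start of the episode above 0.02 m).
It fails at once if the slide holder is pressed on the light panel with more than 40 N while it stands (contact force between insert and panel above 40 N and angle between insert_center's own z axis and vertical above 1.4 rad).
It fails at once if the fingers push or hold the slide holder with more than 6 N while it goes over on the light panel (upper face 20 to 65 degrees from facing up) (contact force between insert and the fingers above 6 N and angle between insert_center's own z axis and vertical between 0.35 and 1.13 rad and horizontal distance between insert_center and panel below 0.1 m and contact force between insert and panel above 0.05 N).
It also fails if it takes over 69 s, if anything falls off the work surface, if the arm or the gripper's body presses on something with over 40 N, if the wrist force passes 120 N, or if a joint passes its speed limit or range.

### The arm

A 7-joint arm with a two-finger parallel gripper is mounted at the origin on the work surface. World frame = base frame: x ahead of the robot, y to its left, z up, the work surface at z = 0. Lengths are in m, angles in rad, forces in N, time in s.
With the tool pointing down it reaches from about 0.35 to 0.9 m from the base axis. Payload 8.1 kg.
Tool frame: the origin (TCP) lies midway between the tips of the shut fingers; the grasp point (between the pads) lies 19 mm behind it; z points along the fingers, x is the direction in which the jaws open and shut, and the axes are right-handed (so a half turn about z gives the same grasp; the last joint's range is limited). The gripper opens to 92 mm and grips with 3 to 60 N. Pads are 19 mm wide; open, the fingers measure 130 mm over their backs; the gripper's body (75 mm by 190 mm) begins 47 mm behind the grasp point.
Start: joints at [-1.312, 0.434, 0.025, 1.573, -0.012, 1.134, -0.075], TCP at [0.221, 0.585, 0.227] pointing down, gripper open.
Joint ranges: [-2.62, 2.62], [-0.44, 2.09], [-1.27, 1.32], [0.08, 2.57], [-1.32, 4.46], [0.12, 2], [-2.74, 2.74]. Speed limits (rad/s): [2.22, 2.22, 3.01, 3.01, 3.14, 3.14, 3.14].

### API

Orientations are given as [roll, pitch, yaw] about the fixed x, y, z axes, in that order (R = Rz(yaw) Ry(pitch) Rx(roll)).
In Python, from cell import readout, imaging, order gives the robot as it stands.
- The arm moves only by the tool drive_tool, never from a script. Its argument "deltas" is a list of rows, each an object with "translation": the shift along the tool's x, y, z in cm, a list of three; "twist": the turn, a rotation vector about the tool's x, y, z in degrees, a list of three; "jaw": the closure, from -1 (fully open) to 1 (shut), so that 0 is half open. In form: [{"translation": [dx, dy, dz], "twist": [ax, ay, az], "jaw": jaw}, ...]. A call has 1 to 20 rows; each row is the pose to reach, as a shift and turn from the pose commanded when the call began, along the tool's axes at that moment; what a row does not reach only later rows make up. A row lasts 1/10 s, in which the tool goes at most 50 mm and 8.59 degrees, less where a joint would pass 70% of its speed; a pose out of reach is approached as far as the arm can. A call with a gripper value outside its range is refused whole. The fingers move at their own pace and stop on an object; "grip_force" is the grip in N (left out, the last holds). Time passes only in rows, so rows that repeat a pose let the fingers close. It gives the time, the measured TCP pose, the force and the opening at its end, in the units of the state.
- readout.observe(): the state, without advancing time (a new reading comes with each control period).
- imaging.grab_frame(name): name is "side" or "top"; returns a dict with "img" (400x640x3 uint8, red, green, blue), "range_z" (400x640 float32, m along the optical axis (not along the pixel's ray), 0 where there is no reading), "fov_y" (degrees; the focal length in pixels is half the picture's height over the tangent of half this angle, whatever the lens; pixels are square), "cx", "cy" (the principal point, pixels), "R" (3x3) and "t" (3): a world point X has camera coordinates R X + t. Camera axes: x right, y down, z forward; pixel columns grow to the right and rows downward; lengths in m; the calibration is good to about 2 mm. A picture is of the moment at which its call begins.
- order.sign_off(): hands the job in, once; it reports no verdict.
The state is a dict: "time": time; "qpos": joint angles; "joint_velocities": joint speeds; "joint_torque": joint torques, N m; "eef_pos": TCP position; "orientation": TCP orientation; "force": force on the tool from outside, world axes, zero at the start; "wrist_torque": the same for the moment, N m; "width": finger opening in m.
Only numpy, scipy, OpenCV 4.12 (cv2) and the standard library are available. Lean on these libraries where they do the work, as an engineer would, in place of code of your own. Each camera call takes 0.05 s, during which the arm holds its last target. There are 200 camera calls.

## Working session

There is one attempt and no reset: what is moved stays moved. The work goes in short steps, Python scripts to look and compute and a tool call to move; the robot and the scene stay as the last step left them, time stands still between calls to the robot, and variables do not carry over. Pictures are saved under pics/ and viewed, about 8 in all and at most 12, crops included, and the job is handed in when it is done.

Besides the shell and the picture viewer there is one more tool, called after ">>>" as a command line: name --argument value ..., lists and objects as JSON in quotes. drive_tool: Moves the arm, as the interface text tells. Its arguments: {"type":"object","properties":{"deltas":{"type":"array","items":{"type":"object","properties":{"translation":{"type":"array","items":{"type":"number"}},"twist":{"type":"array","items":{"type":"number"}},"jaw":{"type":"number"}}}},"grip_force":{"type":"number"}},"required":["deltas"]}

```bash
mkdir -p pics
cat > h.py <<'E'
import numpy as np,cv2
from cell import readout,imaging,order
from scipy.spatial.transform import Rotation as Ro
def grab(n,save=None):
    f=imaging.grab_frame(n)
    if save: cv2.imwrite('pics/'+save,f['img'][:,:,::-1])
    f['f']=200/np.tan(np.radians(f['fov_y'])/2)
    v,u=np.mgrid[:400,:640]; z=f['range_z']
    pc=np.stack([(u-f['cx'])/f['f']*z,(v-f['cy'])/f['f']*z,z],-1)
    f['P']=(pc-f['t'])@f['R']   # world points
    f['P'][z==0]=np.nan
    f['C']=-f['R'].T@f['t']
    return f
def tool():
    s=readout.observe(); return np.array(s['eef_pos']),Ro.from_euler('xyz',s['orientation']),s
E
python3 - <<'E'
from h import *
for n in('side','top'):
    f=grab(n,n+'0.png'); print(n,f['C'],f['R'].tolist(),f['fov_y'],f['cx'],f['cy'],np.mean(f['range_z']>0))
    np.savez(n+'0.npz',img=f['img'],P=f['P'])
print(readout.observe())
E
```

```text
side [0.39103995 0.80011113 0.90551264] [[-0.9800474226126679, -0.19866375164268438, -0.00630580791977101], [-0.14517113865093167, 0.7371069265086984, -0.6599990298445086], [0.13576593804433873, -0.6459149268101446, -0.7512399865494293]] 45.28343050847562 318.84351326547426 195.3035370641868 0.99598046875
top [0.35696011 0.10565774 1.10677627] [[0.026153218336288506, -0.999254479822898, 0.028398833154273675], [-0.9838046398266821, -0.030767366009609227, -0.17658369076537894], [0.1773258013548695, -0.02332067200362361, -0.9838758592582465]] 55.375741415009536 314.8867453231381 198.45615567858263 0.9961328125
{'time': 0.1, 'qpos': array([-1.31156837,  0.43515517,  0.02499376,  1.57398408, -0.01157925,
        1.13397763, -0.07512133]), 'joint_velocities': array([-6.97574044e-05, -1.28439174e-03, -6.78296511e-04, -3.57978171e-03,
        3.19275253e-04,  1.61867642e-04,  1.06211282e-03]), 'joint_torque': array([ 3.94576957e-03, -6.69126678e+01,  9.88536291e-01, -3.15147114e+01,
       -6.03623036e-02,  3.74802807e-02,  5.13521786e-05]), 'eef_pos': array([0.22115061, 0.58409679, 0.22603104]), 'orientation': array([3.14143924e+00, 1.37117437e-03, 1.20886825e+00]), 'force': array([ 0.39841328, -0.50181089, -0.1378578 ]), 'wrist_torque': array([-0.03354957, -0.02256346,  0.06631818]), 'width': 0.09165570720837138}
```

View pics/side0.png

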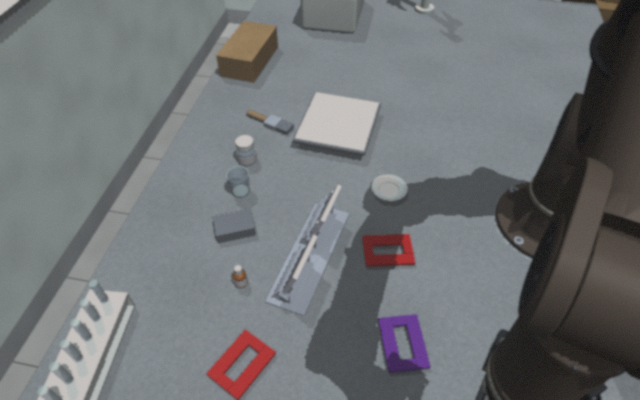

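View pics/top0.png

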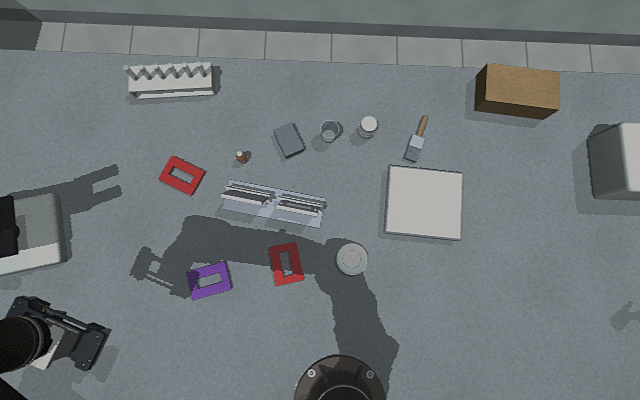

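The top view shows the rack around (273,203) and the panel around (425,202). The bystanders are behind the rack and one dish is at (352,259). In the side view the rack is at (310,250) and the panel at (338,123). Next I'll crop the rack and get the geometry from depth.

Run:
```python
from h import *
a=np.load('side0.npz');b=np.load('top0.npz')
i1=cv2.resize(a['img'][175:320,250:370],None,fx=4,fy=4,interpolation=cv2.INTER_CUBIC)
i2=cv2.resize(b['img'][170:235,210:335],None,fx=3,fy=3,interpolation=cv2.INTER_CUBIC)
im=np.zeros((580,480+380,3),np.uint8); im[:580,:480]=i1; im[:195,480:480+375]=i2
im=cv2.resize(im,None,fx=.92,fy=.92); cv2.imwrite('pics/crop.png',im[:,:,::-1])
# panel
for n,d,(r0,r1,c0,c1) in(('top',b,(150,250,375,475)),('side',a,(85,165,285,390))):
    P=d['P'][r0:r1,c0:c1].reshape(-1,3); I=d['img'][r0:r1,c0:c1].reshape(-1,3)
    h=P[:,2]; m=(h>.018)&(h<.08); med=np.median(h[m]); m&=abs(h-med)<.006
    r=cv2.minAreaRect((P[m,:2]*1000).astype(np.float32)); print(n,'panel z',med,r,m.sum())
P=np.r_[b['P'][170:235,210:335].reshape(-1,3),a['P'][175:320,250:370].reshape(-1,3)]
m=(P[:,2]>.06)&(P[:,2]<.13)
for n,d,(r0,r1,c0,c1) in(('top',b,(170,235,210,335)),('side',a,(175,320,250,370))):
    P=d['P'][r0:r1,c0:c1].reshape(-1,3)
    for lo,hi in((.004,.02),(.02,.04),(.04,.07),(.07,.1),(.1,.13)):
        m=(P[:,2]>lo)&(P[:,2]<hi)
        if m.sum()>5: print(n,lo,m.sum(),cv2.minAreaRect((P[m,:2]*1000).astype(np.float32)))
# bystanders: heights map list
P=b['P'];m=((P[...,2]>.008)&(P[...,2]<.2)).astype(np.uint8)
k,l,s,c=cv2.connectedComponentsWithStats(m)
for j in range(1,k):
    if s[j,4]>25:
        Q=P[l==j]; print(c[j].round(),s[j,4],Q.mean(0).round(3),Q.min(0).round(3),Q.max(0).round(3))
```

```text
top panel z 0.04017376273695459 ((549.2885131835938, -232.00653076171875), (220.50558471679688, 200.2944793701172), 85.68973541259766) 5163
side panel z 0.03874806410334692 ((551.9426879882812, -230.26583862304688), (226.3658905029297, 200.21299743652344), 85.95235443115234) 3679
top 0.004 1753 ((542.6123046875, 205.39981079101562), (190.15670776367188, 363.9773254394531), 1.6609363555908203)
top 0.02 130 ((545.7948608398438, 199.4495391845703), (276.1369323730469, 29.74633026123047), 80.14486694335938)
top 0.04 533 ((544.8330688476562, 199.205322265625), (274.7990417480469, 29.785091400146484), 80.2847671508789)
top 0.07 171 ((528.9879150390625, 202.299560546875), (258.62847900390625, 18.745113372802734), 81.04927825927734)
top 0.1 394 ((518.1094970703125, 203.71206665039062), (258.7308044433594, 14.64040756225586), 80.18692779541016)
side 0.004 2511 ((555.8325805664062, 161.96466064453125), (301.93438720703125, 400.9742126464844), 11.112789154052734)
side 0.02 356 ((621.01123046875, 188.886474609375), (277.30706787109375, 179.0090789794922), 80.42723083496094)
side 0.04 601 ((543.1
[... 975 characters left out ...]
. 175.] 822 [0.611 0.473 0.014] [0.554 0.409 0.008] [0.668 0.537 0.02 ]
[423. 203.] 5233 [ 0.547 -0.23   0.04 ] [ 0.443 -0.347  0.026] [ 0.656 -0.116  0.047]
[246. 195.] 668 [0.548 0.271 0.07 ] [0.516 0.202 0.008] [0.593 0.344 0.117]
[ 30. 233.] 4615 [0.428 0.842 0.061] [0.313 0.77  0.008] [0.544 0.933 0.157]
[298. 205.] 670 [0.524 0.127 0.068] [0.489 0.058 0.008] [0.572 0.199 0.117]
[285. 263.] 878 [0.366 0.159 0.014] [0.305 0.107 0.008] [0.426 0.209 0.023]
[352. 259.] 404 [ 0.384 -0.03   0.012] [ 0.34  -0.073  0.008] [0.428 0.015 0.021]
[208. 280.] 925 [0.314 0.372 0.014] [0.262 0.309 0.008] [0.367 0.435 0.021]
[339. 381.] 3043 [0.069 0.005 0.047] [ 0.01  -0.122  0.008] [0.123 0.121 0.199]
```

View pics/crop.png

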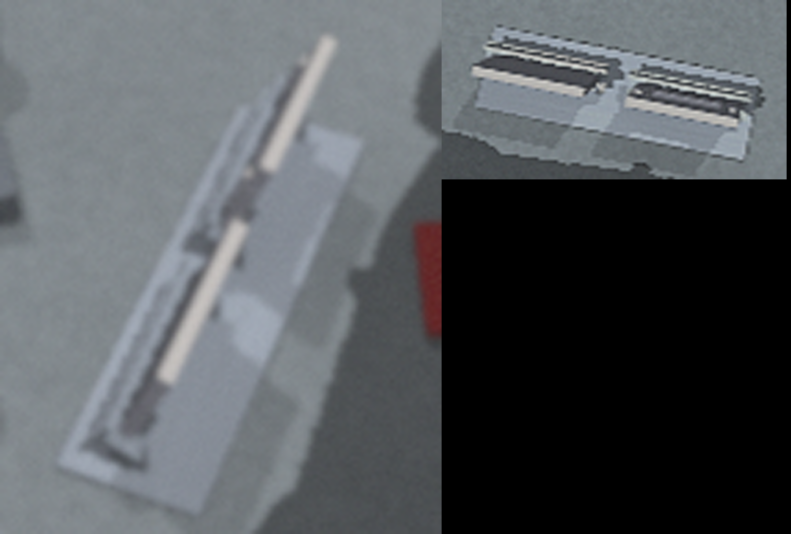

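Run:
```python
from h import *
b=np.load('top0.npz')
i=b['img'][176:226,215:330].astype(float); i=np.clip((i-20)*1.5,0,255).astype(np.uint8)
cv2.imwrite('pics/crop2.png',cv2.resize(i,None,fx=6.9,fy=6.9,interpolation=cv2.INTER_CUBIC)[:,:,::-1])
yaw=np.radians(-9.7);X=np.array([np.cos(yaw),np.sin(yaw),0]);Y=np.array([-np.sin(yaw),np.cos(yaw),0])
n=np.cos(.35)*X+np.array([0,0,np.sin(.35)]); up=-np.sin(.35)*X+np.array([0,0,np.cos(.35)])
P=b['P'][170:235,210:335].reshape(-1,3);P=P[P[:,2]>.03]
q=np.c_[P@n,P@Y,(P-[0,0,.035])@up]
o=P@X
np.set_printoptions(linewidth=200,suppress=True)
# grid: bins of y 10mm : up-bin 15mm -> median n
ys=np.arange(.06+.0,.40,.012)
print('X(top edge)');
for y in ys:
    r=[]
    for z0,z1 in((.045,.055),(.055,.065),(.065,.075),(.075,.085),(.085,.095),(.095,.105),(.105,.125)):
        m=(q[:,1]>=y)&(q[:,1]<y+.012)&(P[:,2]>z0)&(P[:,2]<z1)
        r.append('%5.0f-%.0f(%d)'%(1e3*q[m,0].min(),1e3*q[m,0].max(),m.sum()) if m.any() else '-')
    print('%.3f'%y,*r)
```

```text
X(top edge)
0.060 - - - - - - -
0.072 - - - - - - -
0.084 - - - - - - -
0.096 - - - - - - -
0.108 - - - - - - -
0.120 - - - - - - -
0.132 - - - - - - -
0.144   498-498(2)   495-496(2) - - - - -
0.156   490-498(6)   489-499(5)   489-493(3)   488-493(4)   489-492(4)   488-489(3)   479-489(16)
0.168   489-498(10)   482-495(6)   489-492(4)   489-493(3)   489-489(1)   488-492(6)   479-489(21)
0.180   488-501(10)   484-498(14) - -   488-489(3)   489-489(2)   479-489(21)
0.192   489-498(7)   483-498(15) - -   488-488(2)   488-489(4)   479-489(20)
0.204   489-497(8)   484-496(13) - -   489-489(3)   488-489(3)   479-489(19)
0.216   488-498(11)   483-489(13)   488-488(1) - -   488-489(4)   479-489(22)
0.228   489-498(6)   483-497(16)   488-488(1) -   489-489(1)   489-489(3)   479-489(21)
0.240   488-498(12)   484-498(10) -   487-489(3)   489-489(2)   488-489(3)   479-489(19)
0.252   489-498(10)   488-496(4)   489-493(3)   488-493(5)   488-493(6)   488-492(7)   480-489(17)
0.264   489-498(7)   488-498(4) -   488-488(1)   489-489(1)   488-488(1)   478-489(9)
0.276 - - - - - - -
0.288 - - - - - -
[... 189 characters left out ...]
79-489(19)
0.324   488-498(11)   488-497(4)   489-489(5)   488-489(3)   488-489(4)   488-489(4)   479-489(18)
0.336   488-499(9)   489-497(7)   489-489(3)   488-489(6)   489-489(1)   488-489(5)   479-489(20)
0.348   488-498(10)   489-498(4)   489-489(4)   488-489(3)   488-489(4)   488-489(3)   479-489(19)
0.360   488-499(11)   488-496(6)   488-489(3)   488-489(3)   488-489(4)   488-489(3)   479-489(20)
0.372   488-498(8)   488-497(5)   489-489(4)   489-489(3)   488-489(5)   488-488(3)   479-489(20)
0.384   488-501(12)   489-489(2)   489-489(3)   488-489(4)   488-489(3)   488-489(4)   479-489(20)
0.396   489-498(9)   488-498(7)   488-489(3)   488-489(4)   488-489(4)   488-489(3)   479-489(20)
```

View pics/crop2.png

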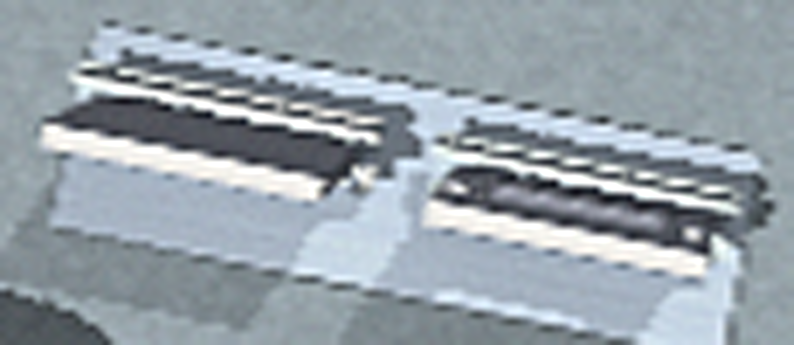

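The right-hand plate (rack y = -75, world y ≈ 0.13) is the holder. It has clip relief of +4 mm at both ends and a missing window, and its front faces +x. The other plate is plain. Next I'll work out the poses.

```bash
cat >> h.py <<'E'
def rmat(yaw,tilt):  # tool x along yaw (tilted up by tilt), z down & outward
    c,s=np.cos(yaw),np.sin(yaw); X=np.array([c,s,0]); Z=np.array([0,0,1.])
    n=np.cos(tilt)*X+np.sin(tilt)*Z; up=-np.sin(tilt)*X+np.cos(tilt)*Z
    return Ro.from_matrix(np.c_[n,np.cross(-up,n),-up])
def delta(pos,R,p0=None,R0=None):
    if p0 is None: p0,R0,_=tool()
    return (R0.inv().apply(np.array(pos)-p0)*100).round(2),np.degrees((R0.inv()*R).as_rotvec()).round(2)
E
python3 - <<'E'
from h import *
np.set_printoptions(suppress=True)
b=np.load('top0.npz');P=b['P'][170:235,210:335].reshape(-1,3)
# yaw fit from holder top-edge pixels
T=P[(P[:,2]>.105)&(P[:,1]<.2)&(P[:,2]<.125)]
v=T[:,:2]-T[:,:2].mean(0); w=np.linalg.svd(v,full_matrices=False)[2][0]
ang=np.degrees(np.arctan2(w[1],w[0]))%180; print('Y axis yaw',ang,len(T))
yaw=np.radians(ang-90);X=np.array([np.cos(yaw),np.sin(yaw),0]);Y=np.array([-np.sin(yaw),np.cos(yaw),0])
n=np.cos(.35)*X+np.array([0,0,np.sin(.35)]); up=-np.sin(.35)*X+np.array([0,0,np.cos(.35)])
print('n',(T@n).min(),(T@n).max(),'Y',(T@Y).min(),(T@Y).max(),'up max',(T@up).max())
nc=((T@n).min()+(T@n).max())/2; yc=((T@Y).min()+(T@Y).max())/2; um=np.percentile(T@up,95)
c=nc*n+yc*Y+(um-.04)*up; print('centre',c,'low edge z',(c-.04*up)[2])
R=rmat(yaw,.35); tcp=c+.009*up
np.savez('g.npz',tcp=tcp,c=c,yaw=yaw,up=up,n=n)
print('tcp',tcp)
pre=tcp+.1*up; print('to pre',pre,delta(pre,R))
E
```

```text
Y axis yaw 80.65289618339897 185
n 0.4798072478426469 0.4909112162930649 Y 0.15575486890778972 0.2652437412541216 up max -0.05306657074211445
centre [0.51618119 0.1283681  0.07726991] low edge z 0.039694997644519454
tcp [0.51313608 0.12886933 0.08572426]
to pre [0.47930158 0.13443851 0.17966153] (array([-32.91,  40.06,   4.69]), array([-13.69,  16.85,  77.77]))
```

>>> drive_tool --deltas '[{"translation":[-8,10,1],"twist":[-3,4,19],"jaw":0.1},{"translation":[-16,20,2],"twist":[-7,8,39],"jaw":0.1},{"translation":[-24,30,3],"twist":[-10,12,58],"jaw":0.1},{"translation":[-32.9,40.1,4.7],"twist":[-13.7,16.9,77.8],"jaw":0.1},{"translation":[-32.9,40.1,4.7],"twist":[-13.7,16.9,77.8],"jaw":0.1},{"translation":[-32.9,40.1,4.7],"twist":[-13.7,16.9,77.8],"jaw":0.1},{"translation":[-32.9,40.1,4.7],"twist":[-13.7,16.9,77.8],"jaw":0.1},{"translation":[-32.9,40.1,4.7],"twist":[-13.7,16.9,77.8],"jaw":0.1},{"translation":[-32.9,40.1,4.7],"twist":[-13.7,16.9,77.8],"jaw":0.1},{"translation":[-32.9,40.1,4.7],"twist":[-13.7,16.9,77.8],"jaw":0.1},{"translation":[-32.9,40.1,4.7],"twist":[-13.7,16.9,77.8],"jaw":0.1},{"translation":[-32.9,40.1,4.7],"twist":[-13.7,16.9,77.8],"jaw":0.1},{"translation":[-32.9,40.1,4.7],"twist":[-13.7,16.9,77.8],"jaw":0.1},{"translation":[-32.9,40.1,4.7],"twist":[-13.7,16.9,77.8],"jaw":0.1}]' --grip_force 25

```text
time: 1.5
eef_pos: [0.4794, 0.1361, 0.1797]
orientation: [-3.139, -0.351, -0.163]
force: [0.3, 0.3, 0.4]
width: 0.041
```

Run:
```python
from h import *
g=np.load('g.npz'); p,R,s=tool(); print(p,s['width'],s['force'],s['qpos'],s['joint_velocities'].round(3))
R1=rmat(float(g['yaw']),.35); print(delta(g['tcp']-.003*g['up'],R1))
```

```text
[0.47944515 0.13609529 0.17971449] 0.04104793934366239 [0.25779996 0.30032097 0.35874076] [-1.03280084  0.1280772   0.53982673  2.23616809  0.29188169  0.53468633
 -0.90034041] [-0.009 -0.001 -0.001  0.001 -0.001 -0.002  0.003]
(array([ 0.  ,  0.19, 10.31]), array([-0.13, -0.04,  0.03]))
```

>>> drive_tool --deltas '[{"translation":[0,0.2,3],"twist":[0,0,0],"jaw":0.1},{"translation":[0,0.2,6],"twist":[0,0,0],"jaw":0.1},{"translation":[0,0.2,8.5],"twist":[0,0,0],"jaw":0.1},{"translation":[0,0.2,10.3],"twist":[0,0,0],"jaw":0.1},{"translation":[0,0.2,10.3],"twist":[0,0,0],"jaw":0.1},{"translation":[0,0.2,10.3],"twist":[0,0,0],"jaw":0.1},{"translation":[0,0.2,10.3],"twist":[0,0,0],"jaw":0.1}]'

```text
time: 2.2
eef_pos: [0.5144, 0.1282, 0.0839]
orientation: [-3.139, -0.351, -0.164]
force: [0.0, -0.2, 0.3]
width: 0.041
```

>>> drive_tool --deltas '[{"translation":[0,0,0],"twist":[0,0,0],"jaw":0.6},{"translation":[0,0,0],"twist":[0,0,0],"jaw":0.7},{"translation":[0,0,0],"twist":[0,0,0],"jaw":0.8},{"translation":[0,0,0],"twist":[0,0,0],"jaw":0.9},{"translation":[0,0,0],"twist":[0,0,0],"jaw":1},{"translation":[0,0,0],"twist":[0,0,0],"jaw":1},{"translation":[0,0,0],"twist":[0,0,0],"jaw":1},{"translation":[0,0,0],"twist":[0,0,0],"jaw":1}]'

```text
time: 3.0
eef_pos: [0.5145, 0.1274, 0.0832]
orientation: [-3.139, -0.351, -0.165]
force: [-2.9, 1.2, 5.8]
width: 0.0098
```

>>> drive_tool --deltas '[{"translation":[0,0,-0.5],"twist":[0,0,0],"jaw":1},{"translation":[0,0,-1],"twist":[0,0,0],"jaw":1},{"translation":[0,0,-2],"twist":[0,0,0],"jaw":1},{"translation":[0,0,-3],"twist":[0,0,0],"jaw":1},{"translation":[0,0,-4.5],"twist":[0,0,0],"jaw":1},{"translation":[0,0,-6],"twist":[0,0,0],"jaw":1},{"translation":[0,0,-8],"twist":[0,0,0],"jaw":1},{"translation":[0,0,-10],"twist":[0,0,0],"jaw":1},{"translation":[0,0,-11.5],"twist":[0,0,0],"jaw":1},{"translation":[0,0,-12],"twist":[0,0,0],"jaw":1},{"translation":[0,0,-12],"twist":[0,0,0],"jaw":1},{"translation":[0,0,-12],"twist":[0,0,0],"jaw":1}]'

```text
time: 4.2
eef_pos: [0.4733, 0.1337, 0.1953]
orientation: [-3.14, -0.35, -0.164]
force: [1.1, -0.7, -1.5]
width: 0.0099
```

Run:
```python
from h import *
f=grab('side','s1.png'); t=grab('top','t1.png')
p,R,s=tool(); print(p,s['width'],s['force'])
im=np.vstack([f['img'][150:350,180:500],t['img'][100:300,180:500]])
cv2.imwrite('pics/v1.png',cv2.resize(im,None,fx=1.5,fy=1.5)[:,:,::-1])
# panel fit, both views: height and pose
for f_,(r0,r1,c0,c1) in((t,(150,250,375,475)),(f,(85,165,285,390))):
    P=f_['P'][r0:r1,c0:c1].reshape(-1,3);m=abs(P[:,2]-.04)<.008
    r=cv2.minAreaRect((P[m,:2]*1000).astype(np.float32)); print(np.median(P[m,2]),r)
    G=f_['P'][r0-0:r1,c0:c1].reshape(-1,3); print('bench z',np.median(f_['P'][...,2][abs(f_['P'][...,2])<.012]))
# target: vertical plate, above panel
yp=np.radians(-4.2); X=np.array([np.cos(yp),np.sin(yp),0])
c=np.array([.5505,-.231,0])+.047*X
R1=rmat(yp,0.); print('target c',c,delta([c[0],c[1],.155],R1))
```

```text
[0.47339429 0.13347962 0.19500487] 0.010078352361560879 [-0.58040916 -0.43741131 -1.73468474]
0.04016878243573426 ((549.435546875, -232.5142059326172), (221.42222595214844, 200.69200134277344), 85.67698669433594)
bench z 0.00042936291533744026
0.03870486423559355 ((561.245361328125, -232.1698455810547), (227.64532470703125, 181.38296508789062), 85.71544647216797)
bench z -0.0006142919172249231
target c [ 0.59737378 -0.2344422   0.        ] (array([15.77, 34.28,  9.99]), array([  0.87, -20.04,  -5.15]))
```

View pics/v1.png

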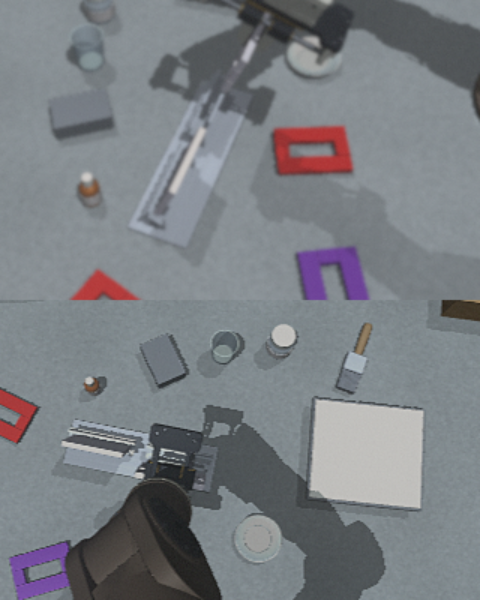

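The plate is held cleanly (9.9 mm) and the blank plate stayed in the rack. Now I'll carry it to the panel.

>>> drive_tool --deltas '[{"translation":[0.8,1.7,0.5],"twist":[0,-1,-0.3],"jaw":1},{"translation":[2,4.5,1.3],"twist":[0.1,-2.7,-0.7],"jaw":1},{"translation":[3.5,7.6,2.2],"twist":[0.2,-4.5,-1.1],"jaw":1},{"translation":[5,10.9,3.2],"twist":[0.3,-6.4,-1.6],"jaw":1},{"translation":[6.5,14.1,4.1],"twist":[0.4,-8.3,-2.1],"jaw":1},{"translation":[8,17.4,5.1],"twist":[0.4,-10.2,-2.6],"jaw":1},{"translation":[9.5,20.7,6],"twist":[0.5,-12.1,-3.1],"jaw":1},{"translation":[11,23.9,7],"twist":[0.6,-14,-3.6],"jaw":1},{"translation":[12.5,27.2,7.9],"twist":[0.7,-15.9,-4.1],"jaw":1},{"translation":[13.7,29.8,8.7],"twist":[0.7,-17.4,-4.5],"jaw":1},{"translation":[14.8,32.2,9.4],"twist":[0.8,-18.8,-4.8],"jaw":1},{"translation":[15.5,33.7,9.8],"twist":[0.9,-19.7,-5.1],"jaw":1},{"translation":[15.8,34.3,10],"twist":[0.9,-20,-5.2],"jaw":1},{"translation":[15.8,34.3,10],"twist":[0.9,-20,-5.2],"jaw":1},{"translation":[15.8,34.3,10],"twist":[0.9,-20,-5.2],"jaw":1},{"translation":[15.8,34.3,10],"twist":[0.9,-20,-5.2],"jaw":1},{"translation":[15.8,34.3,10],"twist":[0.9,-20,-5.2],"jaw":1}]'

```text
time: 6.0
eef_pos: [0.5981, -0.2331, 0.1557]
orientation: [-3.14, -0.002, -0.071]
force: [-0.9, 1.0, -1.8]
width: 0.0098
```

Run:
```python
from h import *
f=grab('side','s2.png'); t=grab('top')
cv2.imwrite('pics/v2.png',cv2.resize(f['img'][20:190,240:440],None,fx=4,fy=3.5)[:,:,::-1])
p,R,s=tool(); print(p,s['width'],s['force'],R.as_matrix().round(3))
yp=np.radians(-4.2); X=np.array([np.cos(yp),np.sin(yp),0])
c=np.array([.5505,-.231,0])+.047*X
print(delta([c[0],c[1],.100],rmat(yp,0.)))
for n,F in(('s',f),('t',t)):
  P=F['P'].reshape(-1,3); m=(abs(P[:,0]-p[0])<.05)&(abs(P[:,1]-p[1])<.08)&(P[:,2]>.06)&(P[:,2]<.16)
  Q=P[m]; print(n,m.sum(),Q.min(0) if m.any() else '',Q.max(0) if m.any() else '')
  Q=Q[(abs(Q[:,1]-p[1])>.025)]
  for z in np.arange(.09,.16,.01):
    k=abs(Q[:,2]-z)<.005
    if k.any(): print('%.3f'%z,k.sum(),Q[k].min(0).round(3),Q[k].max(0).round(3))
```

```text
[ 0.59819749 -0.23346546  0.15575211] 0.009921186661681302 [-0.43777906  0.82283491 -1.95764025] [[ 0.997 -0.071  0.002]
 [-0.071 -0.997  0.002]
 [ 0.002 -0.002 -1.   ]]
(array([-0.09,  0.11,  5.57]), array([-0.1 , -0.12,  0.13]))
s 208 [ 0.59089202 -0.27933616  0.10555542] [ 0.61054951 -0.17080745  0.15988296]
0.110 24 [ 0.591 -0.279  0.106] [ 0.608 -0.172  0.115]
0.120 25 [ 0.591 -0.276  0.115] [ 0.607 -0.171  0.125]
0.130 26 [ 0.591 -0.273  0.126] [ 0.611 -0.174  0.134]
0.140 22 [ 0.597 -0.199  0.135] [ 0.61  -0.172  0.144]
0.150 23 [ 0.597 -0.194  0.146] [ 0.61  -0.171  0.154]
0.160 14 [ 0.597 -0.195  0.155] [ 0.61  -0.173  0.159]
t 117 [ 0.5913251  -0.23283335  0.10422696] [ 0.60588836 -0.17653808  0.15976031]
0.100 1 [ 0.6   -0.178  0.104] [ 0.6   -0.178  0.104]
0.110 7 [ 0.594 -0.207  0.107] [ 0.596 -0.179  0.112]
0.120 17 [ 0.593 -0.208  0.115] [ 0.605 -0.177  0.125]
0.130 24 [ 0.594 -0.208  0.125] [ 0.604 -0.177  0.135]
0.140 11 [ 0.594 -0.195  0.135] [ 0.606 -0.177  0.145]
0.150 10 [ 0.595 -0.196  0.146] [ 0.604 -0.177  0.155]
0.160 6 [ 0.595 -0.192  0.155] [ 0.596 -0.177  0.16 ]
```

View pics/v2.png

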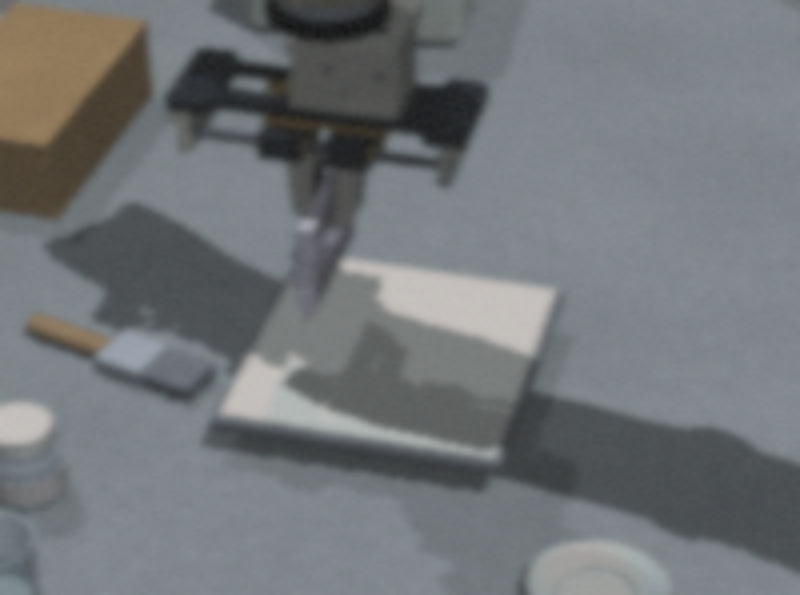

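The plate hangs upright over the panel with its bottom at about z = 0.105, and the glass is at about 0.0395. I expect contact after roughly 6.6 cm, so I'll descend gently.

>>> drive_tool --deltas '[{"translation":[0,0.1,1.5],"twist":[-0.1,-0.1,0.1],"jaw":1},{"translation":[0,0.1,3],"twist":[-0.1,-0.1,0.1],"jaw":1},{"translation":[0,0.1,4.5],"twist":[-0.1,-0.1,0.1],"jaw":1},{"translation":[0,0.1,5.5],"twist":[-0.1,-0.1,0.1],"jaw":1},{"translation":[0,0.1,6],"twist":[-0.1,-0.1,0.1],"jaw":1},{"translation":[0,0.1,6.1],"twist":[-0.1,-0.1,0.1],"jaw":1},{"translation":[0,0.1,6.2],"twist":[-0.1,-0.1,0.1],"jaw":1},{"translation":[0,0.1,6.2],"twist":[-0.1,-0.1,0.1],"jaw":1},{"translation":[0,0.1,6.2],"twist":[-0.1,-0.1,0.1],"jaw":1}]'

```text
time: 7.0
eef_pos: [0.5985, -0.2353, 0.094]
orientation: [3.141, -0.001, -0.074]
force: [-0.3, 0.4, -1.9]
width: 0.0097
```

>>> drive_tool --deltas '[{"translation":[0,0,0.05],"twist":[0,0,0],"jaw":1},{"translation":[0,0,0.1],"twist":[0,0,0],"jaw":1},{"translation":[0,0,0.15],"twist":[0,0,0],"jaw":1},{"translation":[0,0,0.2],"twist":[0,0,0],"jaw":1},{"translation":[0,0,0.2],"twist":[0,0,0],"jaw":1}]'

```text
time: 7.5
eef_pos: [0.5981, -0.2352, 0.0913]
orientation: [3.141, 0.0, -0.074]
force: [-0.4, -0.6, -2.0]
width: 0.01
```

>>> drive_tool --deltas '[{"translation":[0,0,0.05],"twist":[0,0,0],"jaw":1},{"translation":[0,0,0.1],"twist":[0,0,0],"jaw":1},{"translation":[0,0,0.1],"twist":[0,0,0],"jaw":1}]'

```text
time: 7.8
eef_pos: [0.5981, -0.2352, 0.0904]
orientation: [3.141, 0.0, -0.074]
force: [0.7, 0.5, -1.7]
width: 0.0099
```

>>> drive_tool --deltas '[{"translation":[0,0,0.05],"twist":[0,0,0],"jaw":1},{"translation":[0,0,0.1],"twist":[0,0,0],"jaw":1},{"translation":[0,0,0.1],"twist":[0,0,0],"jaw":1}]'

```text
time: 8.1
eef_pos: [0.5982, -0.2353, 0.0896]
orientation: [3.141, -0.0, -0.074]
force: [-1.0, -0.3, -1.4]
width: 0.0099
```

>>> drive_tool --deltas '[{"translation":[0,0,0.05],"twist":[0,0,0],"jaw":1},{"translation":[0,0,0.05],"twist":[0,0,0],"jaw":1}]'

```text
time: 8.3
eef_pos: [0.5983, -0.2355, 0.0894]
orientation: [3.141, -0.0, -0.074]
force: [-1.4, -1.0, 3.2]
width: 0.0097
```

>>> drive_tool --deltas '[{"translation":[0,0,0],"twist":[0,0,0],"jaw":1},{"translation":[0,0,0],"twist":[0,0,0],"jaw":1},{"translation":[0,0,0],"twist":[0,0,0],"jaw":0.76},{"translation":[0,0,0],"twist":[0,0,0],"jaw":0.7},{"translation":[0,0,0],"twist":[0,0,0],"jaw":0.6},{"translation":[0,0,0],"twist":[0,0,0],"jaw":0.4},{"translation":[0,0,0],"twist":[0,0,0],"jaw":0.2},{"translation":[0,0,0],"twist":[0,0,0],"jaw":0},{"translation":[0,0,0],"twist":[0,0,0],"jaw":0},{"translation":[0,0,0],"twist":[0,0,0],"jaw":0},{"translation":[0,0,0],"twist":[0,0,0],"jaw":0},{"translation":[0,0,0],"twist":[0,0,0],"jaw":0},{"translation":[0,0,0],"twist":[0,0,0],"jaw":0}]' --grip_force 5

```text
time: 9.6
eef_pos: [0.5982, -0.2352, 0.089]
orientation: [3.141, 0.0, -0.074]
force: [-0.4, -0.6, -1.0]
width: 0.046
```

Run:
```python
from h import *
f=grab('side'); 
cv2.imwrite('pics/v3.png',cv2.resize(f['img'][40:180,250:400],None,fx=4,fy=4,interpolation=cv2.INTER_CUBIC)[:,:,::-1])
p,R,s=tool(); print(p,s['width'],s['force'])
P=f['P'].reshape(-1,3); Q=P[(abs(P[:,0]-p[0])<.02)&(P[:,1]>-.2)&(P[:,1]<-.16)&(P[:,2]>.048)]
for z in np.arange(.05,.14,.01):
    k=abs(Q[:,2]-z)<.005
    if k.any(): print('%.3f'%z,k.sum(),Q[k].min(0).round(3),Q[k].max(0).round(3))
```

```text
[ 0.59815715 -0.23520118  0.08893442] 0.04624733733423095 [ 0.34721831  0.00277778 -0.01656764]
0.050 11 [ 0.597 -0.196  0.048] [ 0.606 -0.178  0.055]
0.060 13 [ 0.596 -0.196  0.055] [ 0.612 -0.178  0.065]
0.070 21 [ 0.597 -0.195  0.065] [ 0.612 -0.174  0.075]
0.080 24 [ 0.597 -0.193  0.075] [ 0.612 -0.174  0.085]
0.090 18 [ 0.597 -0.198  0.085] [ 0.612 -0.177  0.094]
0.100 20 [ 0.597 -0.195  0.095] [ 0.612 -0.176  0.105]
0.110 18 [ 0.595 -0.198  0.105] [ 0.608 -0.174  0.115]
0.120 27 [ 0.598 -0.199  0.115] [ 0.608 -0.174  0.123]
```

View pics/v3.png

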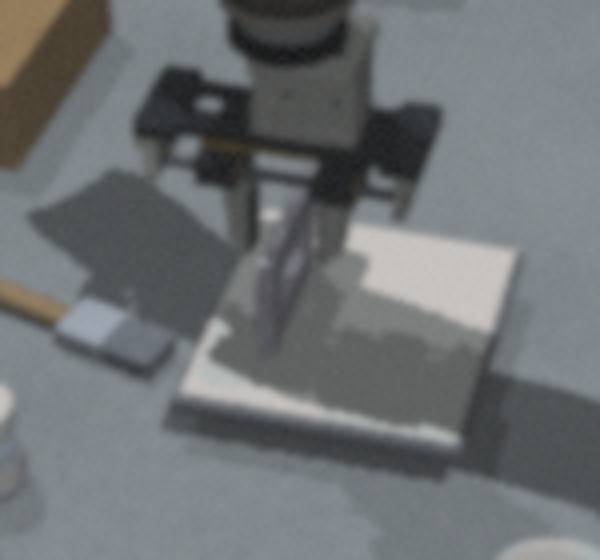

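It stands by itself, released, with a vertical profile (x ≈ 0.597 to 0.608 at all heights). Next I'll lift clear, close the fingers and go round to the clip side (+x).

>>> drive_tool --deltas '[{"translation":[0,0,-1],"twist":[0,0,0],"jaw":0},{"translation":[0,0,-2.5],"twist":[0,0,0],"jaw":0},{"translation":[0,0,-4],"twist":[0,0,0],"jaw":0},{"translation":[0,0,-6],"twist":[0,0,0],"jaw":0},{"translation":[0,0,-8],"twist":[0,0,0],"jaw":0},{"translation":[0,0,-9],"twist":[0,0,0],"jaw":1},{"translation":[2,0,-9],"twist":[0,0,0],"jaw":1},{"translation":[4,0,-9],"twist":[0,0,0],"jaw":1},{"translation":[6,0,-9],"twist":[0,0,0],"jaw":1},{"translation":[6,0,-7],"twist":[0,0,0],"jaw":1},{"translation":[6,0,-5],"twist":[0,0,0],"jaw":1},{"translation":[6,0,-3],"twist":[0,0,0],"jaw":1},{"translation":[6,0,-2],"twist":[0,0,0],"jaw":1},{"translation":[6,0,-2],"twist":[0,0,0],"jaw":1},{"translation":[6,0,-2],"twist":[0,0,0],"jaw":1}]'

```text
time: 11.15
eef_pos: [0.6583, -0.2399, 0.1098]
orientation: [3.141, -0.001, -0.074]
force: [0.4, -0.2, 0.0]
width: 0.0007
```

Run:
```python
from h import *
f=grab('side'); t=grab('top')
im=np.hstack([cv2.resize(f['img'][40:180,250:400],None,fx=2.6,fy=2.6,interpolation=cv2.INTER_CUBIC),cv2.resize(t['img'][110:250,350:500],None,fx=2.6,fy=2.6,interpolation=cv2.INTER_CUBIC)])
cv2.imwrite('pics/v4.png',im[:,:,::-1])
p,R,s=tool(); print(p,s['width'],s['force'])
P=t['P'].reshape(-1,3); k=(P[:,0]>.55)&(P[:,0]<.68)&(P[:,1]>-.3)&(P[:,1]<-.16)&(P[:,2]>.107)&(P[:,2]<.128)
print(cv2.minAreaRect((P[k,:2]*1000).astype(np.float32)),np.percentile(P[k],[2,98],axis=0))
for F in(f,t):
    Q=F['P'].reshape(-1,3); Q=Q[(abs(Q[:,1]-p[1])<.02)&(abs(Q[:,0]-p[0])<.05)]
    for z in(.105,.115,.125,.135):
        k=abs(Q[:,2]-z)<.005; print(z,k.sum(),Q[k,0].min() if k.any() else'',Q[k,0].max() if k.any() else'')
```

```text
[ 0.65868059 -0.23998997  0.11033387] 0.00047683182216594724 [-0.31743247  0.87202408  0.85131827]
((611.005126953125, -213.99505615234375), (33.47403335571289, 72.00486755371094), 39.142452239990234) [[ 0.59344273 -0.22435009  0.10781622]
 [ 0.6195707  -0.17916413  0.12486692]]
0.105 1 0.6657664261410097 0.6657664261410097
0.115 19 0.6481957300580453 0.6714170887094173
0.125 42 0.6418787040946053 0.6764585330972674
0.135 44 0.6408031527293221 0.6782044278797243
0.105 0  
0.115 0  
0.125 3 0.639597108055374 0.6441246761604589
0.135 1 0.6397598970693686 0.6397598970693686
```

View pics/v4.png

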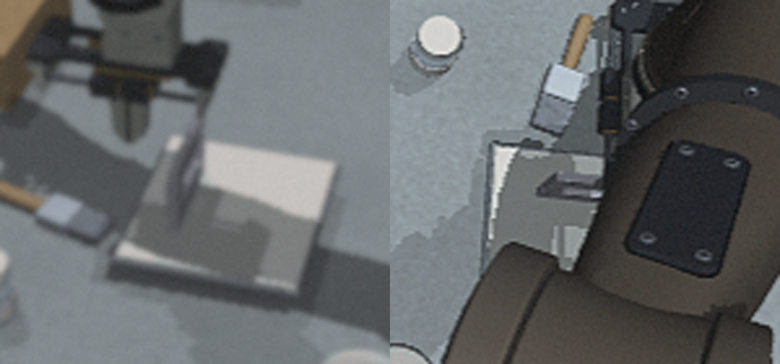

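>>> drive_tool --deltas '[{"translation":[-1,0,0],"twist":[0,0,0],"jaw":1},{"translation":[-2,0,0],"twist":[0,0,0],"jaw":1},{"translation":[-2.8,0,0],"twist":[0,0,0],"jaw":1},{"translation":[-3.2,0,0],"twist":[0,0,0],"jaw":1},{"translation":[-3.5,0,0],"twist":[0,0,0],"jaw":1},{"translation":[-3.7,0,0],"twist":[0,0,0],"jaw":1},{"translation":[-3.9,0,0],"twist":[0,0,0],"jaw":1},{"translation":[-4.1,0,0],"twist":[0,0,0],"jaw":1},{"translation":[-4.3,0,0],"twist":[0,0,0],"jaw":1},{"translation":[-4.5,0,0],"twist":[0,0,0],"jaw":1},{"translation":[-4.7,0,0],"twist":[0,0,0],"jaw":1},{"translation":[-4.9,0,0],"twist":[0,0,0],"jaw":1},{"translation":[-5.1,0,0],"twist":[0,0,0],"jaw":1},{"translation":[-5.2,0,0],"twist":[0,0,0],"jaw":1},{"translation":[-5.2,0,0],"twist":[0,0,0],"jaw":1}]'

```text
time: 12.75
eef_pos: [0.6059, -0.2358, 0.1089]
orientation: [3.141, 0.0, -0.074]
force: [0.7, -0.6, 0.4]
width: 0.0004
```

```bash
cat > chk.py <<'E'
from h import *
f=grab('side')
p,R,s=tool(); print(p,s['force'])
P=f['P'].reshape(-1,3); Q=P[(P[:,0]>.49)&(P[:,0]<.66)&(P[:,1]>-.20)&(P[:,1]<-.165)&(P[:,2]>.044)&(P[:,2]<.2)]
for z in np.arange(.047,.13,.008):
    k=abs(Q[:,2]-z)<.004
    if k.any(): print('%.3f'%z,k.sum(),Q[k,0].min().round(3),Q[k,0].max().round(3))
E
python3 chk.py
```

```text
[ 0.60608916 -0.23581646  0.1089549 ] [-0.45116054 -0.90890792 -0.29810348]
0.047 11 0.592 0.605
0.055 13 0.589 0.6
0.063 12 0.583 0.595
0.071 20 0.572 0.595
0.079 17 0.569 0.589
0.087 16 0.564 0.581
0.095 27 0.556 0.578
0.103 29 0.551 0.566
0.111 11 0.552 0.56
```

It was caught mid-fall, going the right way. I'll hold briefly, then retreat upward.

>>> drive_tool --deltas '[{"translation":[0.5,0,0],"twist":[0,0,0],"jaw":1},{"translation":[1,0,0],"twist":[0,0,0],"jaw":1},{"translation":[2,0,-1],"twist":[0,0,0],"jaw":1},{"translation":[3,0,-4],"twist":[0,0,0],"jaw":1},{"translation":[3,0,-8],"twist":[0,0,0],"jaw":1},{"translation":[3,0,-12],"twist":[0,0,0],"jaw":1},{"translation":[3,-5,-15],"twist":[0,0,0],"jaw":1},{"translation":[3,-10,-15],"twist":[0,0,0],"jaw":1},{"translation":[3,-15,-15],"twist":[0,0,0],"jaw":1},{"translation":[3,-20,-15],"twist":[0,0,0],"jaw":1},{"translation":[3,-25,-15],"twist":[0,0,0],"jaw":1},{"translation":[3,-30,-15],"twist":[0,0,0],"jaw":1},{"translation":[3,-30,-15],"twist":[0,0,0],"jaw":1},{"translation":[3,-30,-15],"twist":[0,0,0],"jaw":1},{"translation":[3,-30,-15],"twist":[0,0,0],"jaw":1}]'

```text
time: 14.3
eef_pos: [0.6584, 0.0597, 0.2589]
orientation: [3.14, -0.0, -0.075]
force: [1.1, -1.1, 0.8]
width: 0.0005
```

Run:
```python
from h import *
f=grab('side'); t=grab('top')
im=np.hstack([cv2.resize(f['img'][40:180,250:400],None,fx=2.6,fy=2.6,interpolation=cv2.INTER_CUBIC),cv2.resize(t['img'][130:270,360:510],None,fx=2.6,fy=2.6,interpolation=cv2.INTER_CUBIC)])
cv2.imwrite('pics/v5.png',im[:,:,::-1])
p,R,s=tool(); print(p,s['width'],s['force'])
for n,F in(('s',f),('t',t)):
    Q=F['P'].reshape(-1,3); Q=Q[(abs(Q[:,0]-.55)<.1)&(abs(Q[:,1]+.231)<.11)]
    pan=Q[abs(Q[:,2]-.0395)<.004]; k=Q[(Q[:,2]>.0455)&(Q[:,2]<.062)]; c=Q[(Q[:,2]>.0515)&(Q[:,2]<.07)]
    print(n,'holder',cv2.minAreaRect((k[:,:2]*1000).astype(np.float32)),'z',np.median(k[:,2]),'clip px',len(c),k[:,2].max())
    A=np.c_[k[:,:2]-k[:,:2].mean(0),np.ones(len(k))]; print('slopes',np.linalg.lstsq(A,k[:,2],rcond=None)[0])
    o=cv2.minAreaRect((Q[Q[:,2]>.03][:,:2]*1000).astype(np.float32)); print(o)
a=np.load('top0.npz')
m=(abs(a['P'][...,2]-t['P'][...,2])>.01); P=a['P']
for nm,x,y in(('bottle',.664,.297),('box',.723,.164),('beaker',.754,.045),('jar',.761,-.064),('brush',.737,-.219),('dish',.384,-.03),('blank',.53,.275)):
    w=(abs(P[...,0]-x)<.06)&(abs(P[...,1]-y)<.06)&(P[...,2]>.008); print(nm,w.sum(),(m&w).sum())
```

```text
[0.65830903 0.05862708 0.25908028] 0.0002868121538555188 [-0.55961349 -0.83829078  0.56112263]
s holder ((552.2233276367188, -227.122314453125), (112.31343841552734, 80.52989196777344), 85.91627502441406) z 0.04896627496865438 clip px 70 0.05607506731008448
slopes [-0.00147406  0.00207399  0.04909448]
((549.902099609375, -230.9401092529297), (219.8103790283203, 199.39878845214844), 89.6920394897461)
t holder ((537.5044555664062, -241.88180541992188), (179.46014404296875, 149.1439971923828), 79.48275756835938) z 0.0502523705595868 clip px 250 0.05931094738199573
slopes [0.00114786 0.0048657  0.05037999]
((549.8359985351562, -232.27188110351562), (217.28012084960938, 199.4473114013672), 88.25403594970703)
bottle 114 0
box 654 60
beaker 273 272
jar 347 345
brush 447 1
dish 410 408
blank 724 0
```

View pics/v5.png

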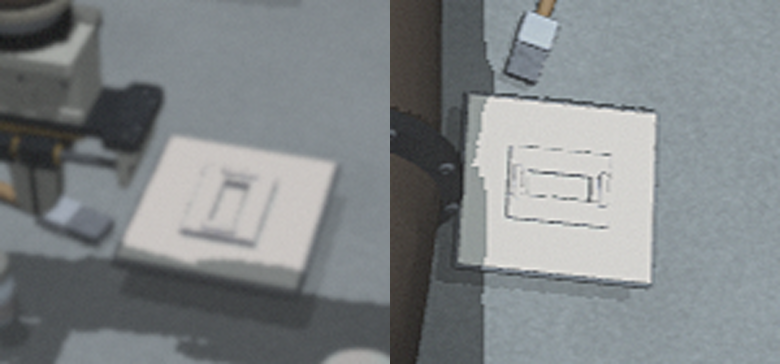

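It lies flat with its clips up and is centred within about 5 mm and square. The gripper is well clear, so I'm handing in.

```bash
python3 -c "
from h import *
print(order.sign_off())"
```

```text
the job is handed in; nothing more can be done
None
```

I drew the slide holder out of the rack along its slope and stood it on a long edge on the glass, which I felt for at about 39.5 mm. I let go and it stood by itself for well over 0.3 s. A slow push from the clip side then tipped it over, and I handed the job in at about 14.4 s.

**Holder:** My last checks have it flat, with slopes under 0.3° in the clean side view and clips up. Its centre is about 5 mm from the panel's centre, and it is square with the panel to under 1°. Measured forces stayed at a few newtons. I only sampled them at the end of each move, so the force while the holder was falling was not read; by then it had fallen clear of the finger.

**Checks that disagreed:** The top view's fit of the holder gave a wrong outline (179 x 149 mm), because depth noise from the panel or arm got into the height band. I relied on the side view, which gave 112 x 80 mm.

**Bystanders:** The bottle, brush and blank plate showed no change worth noting. The beaker, jar, dish and part of the slide box were hidden by the arm in the last picture, so I could not confirm them. No planned motion went near them.

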